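Blow out a guide bush with the two-stage bench air gun

TASK

Clean out the bore of the grey flanged guide bush: slide it across the plate until its flange is fully home against both faces of the steel vee under the air nozzle, and only then press the gun's red lever as far as its pressure point and keep it there for about a second, so that light air lifts the loose grit. Then press on past the pressure point to the bottom for about two seconds of full air, let the lever come all the way back up and leave the bush standing in the vee. Leave the bronze bush and the spacer ring on the plate where they are.

Things in the scene. Friction and masses are not known exactly. Their poses are not given: they have to be found in the camera images.
- station: fixed grey aluminium plate, 230 x 260 x 8 mm, level on the bench, carrying a vee locator, a blue air gun on a pedestal and a gauge. Origin on the bench (plate underside) right under the vee seat; x points away from the robot, y to the left, z up. Plate: x -145 to +85, y -100 to +160 mm, top 8 mm above the bench. The loose parts stand on its front (-x) part
- vee_seat (a point): where the middle of the flange's underside lies, on the plate's top, when the 40 mm flange touches both faces of the steel vee. The vee opens to the station's -x: two upright faces, 14 mm high, at 45 degrees either side of x, meeting behind the seat; its mouth is 64 mm wide, 4 mm in front of the seat, and the block 92 mm wide (y)
- flange_bush: grey steel guide bush, loose, standing upright on its 40 mm flange, 35 mm high, narrower barrel above the flange with a bore through it, about 0.13 kg; origin at the centre of its underside, z up
- bronze_bush: yellow bronze plain bush, 30 mm across, 28 mm high, loose, standing on the plate; a bystander; origin at the centre of its underside
- spacer_ring: flat grey steel ring, 46 mm across, 12 mm high, loose, lying on the plate; a bystander; origin at the centre of its underside
- lever_pad (a point): middle of the ribbed top of the red lever's press pad (24 mm wide across the gun, 38 mm long along it), 111 mm above the bench at rest; it follows the lever down. The lever's pivot lies 70 mm from it towards the nozzle, 88 mm above the bench; at rest the lever rises 0.30 rad from the pivot to the rear
- lever (a joint): lever angle, rad; 0 at rest (springs back, no air), grows as the pad is pressed down. Light first stage, 1 to 2.5 N on the pad, up to the pressure point at 0.12 (pad about 8 mm down), where the force climbs to about 8 N by 0.15 (10 mm); then the second stage, 9 to 12 N, to the end stop at 0.26 (18 mm down; full air past 0.21)
- nozzle_tip (a point): mouth of the bent steel nozzle (8 mm thick), 55 mm above the bench, 14 mm to the left of the seat, just above the seated bush. The gun (24 to 29 mm thick, axis 72 mm above the bench, 44 to 214 mm from the seat) leads away from the seat to the left and rear, in plan 25 degrees from the station's +y towards its +x
- gauge (a point): middle of the white face of the 38 mm round gauge in front of the gun, which leans back and faces the robot; highest point 80 mm above the bench. Its red needle follows the lever: lower left at rest, green arc for light air, blue arc for full air
Things that resemble listed ones, but are neither listed nor needed, are in the scene too. Leave any green look-alike of the flange_bush alone.

How it is judged:
On the way, in this order (a step that is already met when the one before it is completed fails the run):
1. the flanged bush is home in the vee, upright, the lever still up (horizontal distance between flange_bush and vee_seat below 0.005 m and angle between flange_bush's own z axis and vertical below 0.1 rad and value of joint lever below 0.04 rad), for 0.2 s.
2. light air: the lever is held at its pressure point (0.06 to 0.17 rad) for 0.7 s, the bush home (value of joint lever between 0.06 and 0.17 rad and horizontal distance between flange_bush and vee_seat below 0.006 m), for 0.7 s.
3. full air: the lever is held past 0.21 rad for 1.4 s, the bush home (value of joint lever above 0.21 rad and horizontal distance between flange_bush and vee_seat below 0.006 m), for 1.4 s.
At the end, for the whole second after the job is handed in: the lever is fully up (under 0.02 rad) and the flanged bush stands upright and at rest in the vee, its centre within 6 mm of the seat (value of joint lever below 0.02 rad and horizontal distance between flange_bush and vee_seat below 0.006 m and angle between flange_bush's own z axis and vertical below 0.1 rad and linear speed of flange_bush below 0.02 m/s); the robot touches nothing.
It fails at once if air blown (lever past 0.06 rad) while the flanged bush is not in the vee (value of joint lever above 0.06 rad and horizontal distance between flange_bush and vee_seat above 0.012 m).
It fails at once if the bronze bush or the spacer ring is moved by more than 20 mm (distance of any of bronze_bush, spacer_ring from where it was at the start of the episode above 0.02 m).
It also fails if it takes over 48 s, if anything falls off the work surface, if the arm or the gripper's body presses on something with over 40 N, if the wrist force passes 120 N, or if a joint passes its speed limit or range.

ROBOT

A 7-joint arm with a two-finger parallel gripper is mounted at the origin on the work surface; the furniture and walls round the work are solid. World frame = base frame: x ahead of the robot, y to its left, z up, the work surface at z = 0. Lengths are in m, angles in rad, forces in N, time in s.
With the tool pointing down it reaches from about 0.4 to 0.85 m from the base axis. Payload 10.4 kg.
Tool frame: the origin (TCP) lies on the centre line of the jaws, within the pads' length; the fingertips stand 11 mm ahead of it and the grasp point (between the pads) lies 8 mm behind it (manip.finger_overhang is the distance from the TCP to the fingertips, in m); z points along the fingers, y is the line along which they close (so a half turn about z gives the same grasp; the last joint's range is limited). The gripper opens to 85 mm and grips with 20 to 120 N. Pads are 22 mm wide; open, the fingers measure 114 mm over their backs; the gripper's body (76 mm by 85 mm) begins 54 mm behind the grasp point. The pads swing forward as they close: fully open they stand 13 mm farther back than shut.
Start: joints at [-0.023, 0.332, -0.065, 1.46, 0.022, 1.35, -0.088], TCP at [0.625, 0, 0.21] pointing down, gripper open.
Joint ranges: [-2.6, 2.6], [-0.5, 2.12], [-1.47, 1.34], [0.16, 2.42], [-1.27, 4.41], [0.06, 2.06], [-2.6, 2.6]. Speed limits (rad/s): [2.22, 2.22, 2.79, 2.79, 3.14, 3.14, 3.14].

INTERFACE

Orientations are given as a unit quaternion [x, y, z, w].
In Python, from workcell import manip, imaging, workorder gives the robot as it stands.
- The arm moves only by the tool jog_arm, never from a script. Its argument "deltas" is a list of rows, each an object with "gripper": the opening, from 0 (shut) to 1 (fully open); "offset": the shift along the tool's x, y, z in m, a list of three; "rotation": the turn, a rotation vector about the tool's x, y, z in degrees, a list of three. In form: [{"gripper": gripper, "offset": [tx, ty, tz], "rotation": [ax, ay, az]}, ...]. A call has 1 to 20 rows; each row shifts and turns the commanded pose from where the row before left it, along the tool's axes as they then stand; what a row does not reach is not made up. A row lasts 1/10 s, in which the tool goes at most 50 mm and 8.59 degrees, less where a joint would pass 70% of its speed; a pose out of reach is approached as far as the arm can. A call with a gripper value outside its range is refused whole. The fingers move at their own pace and stop on an object; "newtons" is the grip in N (left out, the last holds). Time passes only in rows, so rows that do not move let the fingers close. It gives the time, the measured TCP pose, the force, the opening and the grip force at its end, in the units of the state.
- manip.get_obs(): the state, without advancing time (a new reading comes with each control period).
- imaging.camera(name): name is "scene" or "side" or "wrist"; returns the picture (420x560x3 uint8, blue, green, red); there is no depth.
- imaging.camera_model(name): a dict with "camera_matrix" (3x3 intrinsics, pixels), "world_to_cam" (4x4, takes a point from world to camera coordinates); the wrist camera has in their place "hand_eye" (4x4, takes a point from camera to tool coordinates, whose origin is the TCP and whose axes are the flange's). Camera axes: x right, y up, looking along -z (the intrinsics and any distortion apply to the point x, -y, -z); pixel columns grow to the right and rows downward; lengths in m; the calibration is good to about 2 mm. A picture is of the moment at which its call begins: read the wrist's pose just before it. camera_model takes no time and is no camera call.
- workorder.hand_in(): hands the job in; it is judged then, once.
The state is a dict: "clock": time; "joint_pos": joint angles; "joint_velocities": joint speeds; "tau": joint torques, N m; "position": TCP position; "ee_rot": TCP orientation; "ft_force": force on the tool from outside, world axes, zero at the start; "torque": the same for the moment, N m; "grip_width": opening from 0.0 (shut) to 1.0 (fully open); "grasp_force": force on a finger pad.
Only numpy, scipy, OpenCV 4.12 (cv2) and the standard library are available. Lean on these libraries where they do the work, as an engineer would, in place of code of your own. Each camera call takes 0.05 s, during which the arm holds its last target. There are 200 camera calls.

## Working session

There is one attempt and no reset: what is moved stays moved. The work goes in short steps, Python scripts to look and compute and a tool call to move; the robot and the scene stay as the last step left them, time stands still between calls to the robot, and variables do not carry over. Pictures are saved under pics/ and viewed, at most 10 in all, crops included, and the job is handed in when it is done.

Besides the shell and the picture viewer there is one more tool, called after ">>>" as name(argument=value, ...) on one line, values as JSON. jog_arm: Moves the arm, as the interface text tells. Its arguments: {"type":"object","properties":{"deltas":{"type":"array","items":{"type":"object","properties":{"gripper":{"type":"number"},"offset":{"type":"array","items":{"type":"number"}},"rotation":{"type":"array","items":{"type":"number"}}}}},"newtons":{"type":"number"}},"required":["deltas"]}

```bash
mkdir -p pics && cat > h.py <<'E'
import numpy as np, cv2
from workcell import manip, imaging, workorder
from scipy.spatial.transform import Rotation as R
def snap(n,f):
    o=manip.get_obs(); im=imaging.camera(n); cv2.imwrite(f'pics/{f}.png',im); return im,o
def model(n,o=None):
    m=imaging.camera_model(n); K=np.array(m['camera_matrix'])
    if 'world_to_cam' in m: C=np.linalg.inv(np.array(m['world_to_cam']))
    else:
        T=np.eye(4);T[:3,:3]=R.from_quat(o['ee_rot']).as_matrix();T[:3,3]=o['position'];C=T@np.array(m['hand_eye'])
    return K,C
def ray(n,u,v,o=None):
    K,C=model(n,o); d=np.linalg.inv(K)@[u,v,1]; d=C[:3,:3]@[d[0],-d[1],-d[2]]; return C[:3,3],d
def onz(n,u,v,z,o=None):
    p,d=ray(n,u,v,o); return p+d*(z-p[2])/d[2]
def proj(n,P,o=None):
    K,C=model(n,o); q=np.linalg.inv(C)@np.append(P,1); q=K@[q[0],-q[1],-q[2]]; return q[:2]/q[2]
E
python3 - <<'E'
from h import *
a,o=snap('scene','s0'); b,_=snap('side','d0'); c,_=snap('wrist','w0')
print(o); print(imaging.camera_model('scene').keys())
for n in('scene','side','wrist'):
    K,C=model(n,o); print(n,K[0,0],C.round(3).tolist())
E
```

```text
{'clock': 0.0, 'joint_pos': array([-0.02261256,  0.33288591, -0.06466932,  1.4609073 ,  0.0215995 ,
        1.34992811, -0.08851629]), 'joint_velocities': array([-0.00157137,  0.00107185, -0.00096113,  0.00041913, -0.0002494 ,
       -0.00085753, -0.00044304]), 'tau': array([ 4.98105128e-04, -6.25449800e+01,  4.97091911e-02, -3.91610491e+01,
        1.63588714e-02,  9.83294769e-03, -6.01235030e-06]), 'position': array([ 6.24599044e-01, -1.74127816e-05,  2.08923368e-01]), 'ee_rot': array([ 7.07111044e-01,  7.07102155e-01, -5.32884924e-04, -4.79297187e-04]), 'ft_force': array([ 0.12966714, -0.00755806, -0.12528027]), 'torque': array([-0.0246291 , -0.02145454, -0.01996373]), 'grasp_force': 0.0, 'grip_width': 0.9981259617867646}
dict_keys(['camera_matrix', 'world_to_cam'])
scene 529.5378472303804 [[-0.679, 0.41, -0.609, -0.204], [-0.734, -0.392, 0.555, 0.728], [-0.012, 0.823, 0.567, 0.677], [0.0, 0.0, 0.0, 1.0]]
side 501.7014953484725 [[0.861, 0.258, -0.439, 0.006], [-0.509, 0.454, -0.731, -0.59], [0.011, 0.853, 0.522, 0.608], [0.0, 0.0, 0.0, 1.0]]
wrist 327.7445603387199 [[1.0, -0.001, 0.001, 0.624], [0.0, 0.951, 0.308, 0.079], [-0.001, -0.308, 0.951, 0.372], [0.0, 0.0, 0.0, 1.0]]
```

View pics/s0.png

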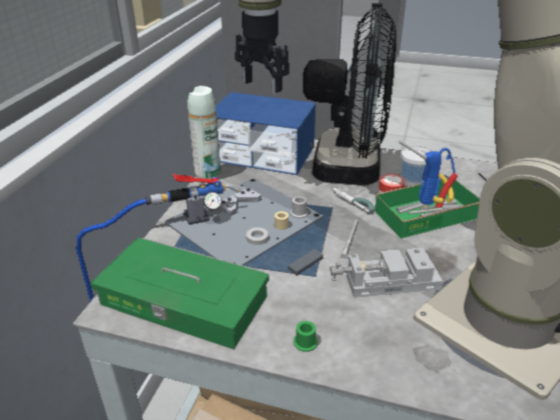

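View pics/w0.png

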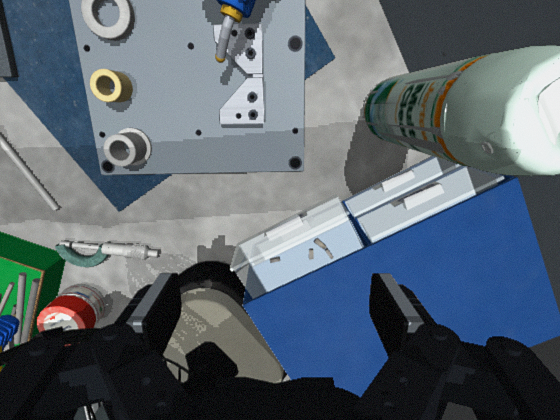

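View pics/d0.png

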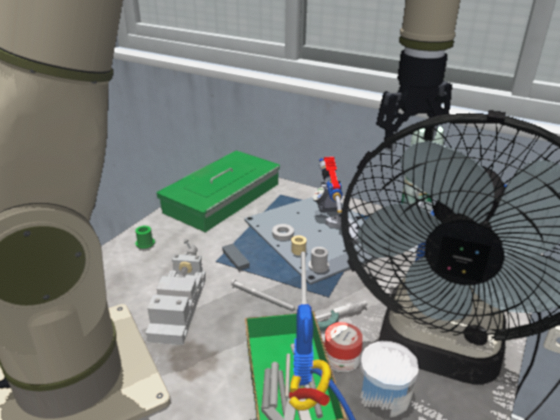

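The wrist view shows the plate's front corners at (102,173) and (303,171), and the flange bush at (127,147). The bronze bush is at (110,85), the ring at (107,15), and the vee notch is near (262,75). In the scene view the red lever is near (195,181) and the gauge at (213,201). The side view shows the lever's top near (331,170).

```bash
python3 - <<'E'
from h import *
o=manip.get_obs()
w=cv2.imread('pics/w0.png');s=cv2.imread('pics/s0.png');d=cv2.imread('pics/d0.png')
LR=onz('wrist',303,171,.008,o);LL=onz('wrist',102,173,.008,o);print('corners',LR,LL,np.linalg.norm(LR-LL))
e=(LR-LL)[:2];yaw=np.arctan2(e[1],e[0]);Rm=np.array([[np.cos(yaw),-np.sin(yaw)],[np.sin(yaw),np.cos(yaw)]])
print('yaw',np.degrees(yaw),'seat',(LR+LL)[:2]/2+Rm@[.03,.1])
for n,p,z in [('bush flange',(127,147),.013),('bronze top',(110,85),.036),('ring',(107,15),.020)]: print(n,onz('wrist',*p,z,o))
def red(im):
    h=cv2.cvtColor(im,cv2.COLOR_BGR2HSV); return (((h[...,0]<6)|(h[...,0]>174))&(h[...,1]>150)&(h[...,2]>80)).astype(np.uint8)
for n,im,(x0,y0,x1,y1) in [('scene',s,(150,160,250,215)),('side',d,(305,140,345,200))]:
    m=np.zeros(im.shape[:2],np.uint8);m[y0:y1,x0:x1]=red(im)[y0:y1,x0:x1]
    k,l,st,c=cv2.connectedComponentsWithStats(m)
    for i in range(1,k):
        if st[i,4]>8:
            ys,xs=np.where(l==i);print(n,st[i],c[i],onz(n,*c[i],.108))
cv2.imwrite('pics/crops.png',np.vstack([cv2.resize(s[160:260,150:350],(800,400),interpolation=cv2.INTER_CUBIC)[:, :],]))
cv2.imwrite('pics/c2.png',np.hstack([cv2.resize(s[165:240,160:235],(400,400),interpolation=2),cv2.resize(d[150:225,290:365],(400,400),interpolation=2)]))
E
```

```text
corners [0.65602413 0.00865001 0.008     ] [0.42963566 0.00622747 0.008     ] 0.2264014279558393
yaw 0.6130878662147577 seat [0.57175816 0.10775402]
bush flange [0.46405381 0.03578348 0.013     ]
bronze top [0.46613291 0.09730565 0.036     ]
ring [0.46532393 0.1601323  0.02      ]
scene [174 174  44   9 178] [192.33146067 178.6741573 ] [0.61236319 0.2115728  0.108     ]
side [324 157  16  31 243] [331.48559671 170.2962963 ] [0.60807729 0.19616361 0.108     ]
```

View pics/c2.png

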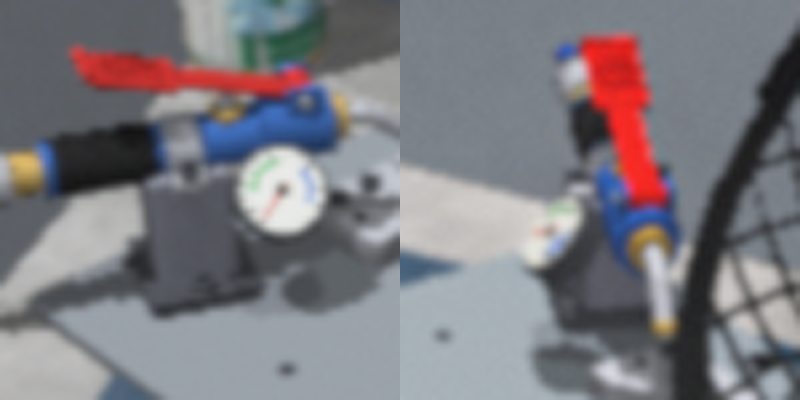

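The crop shows the lever pad clearly. Its middle is at about scene px (183.4,178.1) and side px (330.5,163.5), and the needle is at rest. I'll move closer over the bush, then measure again.

>>> jog_arm(deltas=[{"offset": [0.012, -0.05, 0.02]}, {"offset": [0.012, -0.05, 0.02]}, {"offset": [0.012, -0.05, 0.02]}, {"offset": [0, 0, 0]}, {"offset": [0, 0, 0]}, {"offset": [0, 0, 0]}])

```text
schema error: expected keys gripper, offset, rotation
```

```bash
python3 - <<'E'
from h import *
a,o=snap('wrist','w1'); print(o['position'],o['ee_rot'])
cv2.imwrite('pics/w1v.png',cv2.resize(a,(800,600)))
def tri(*obs):
    A=np.zeros((3,3));b=np.zeros(3)
    for n,u,v in obs:
        p,d=ray(n,u,v,o);d/=np.linalg.norm(d);M=np.eye(3)-np.outer(d,d);A+=M;b+=M@p
    return np.linalg.solve(A,b)
P=tri(('scene',183.4,178.1),('side',330.5,163.5));print('pad',P,proj('scene',P),proj('side',P))
E
```

```text
[ 6.24697714e-01 -1.14892645e-05  2.09116958e-01] [ 7.07107346e-01  7.07106021e-01 -3.91690542e-04 -3.48985027e-04]
pad [0.6258259  0.22445564 0.10850511] [183.49249028 178.27726081] [330.59202076 163.33852198]
```

View pics/w1v.png

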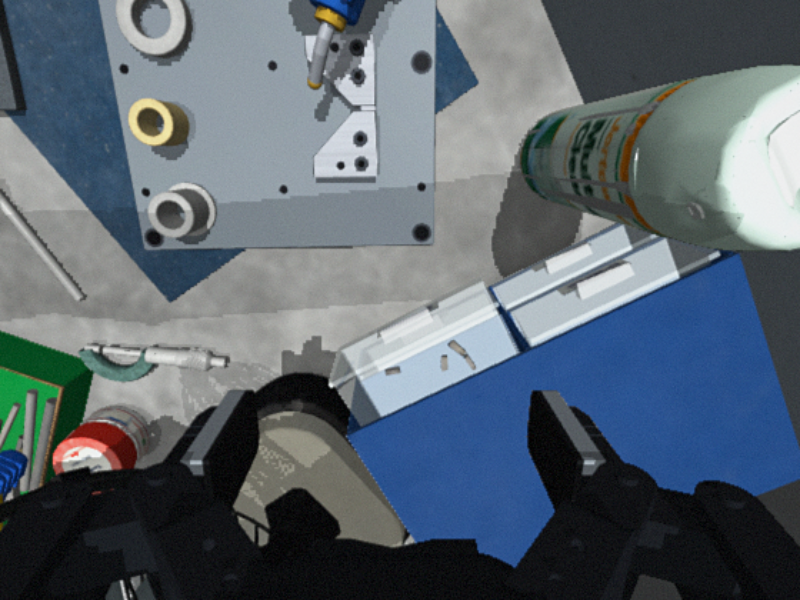

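The wrist view (now 800 px wide) shows the bush flange centred near (185,210), and the vee block spanning x 314–376, y 38–178 with its notch near (355,105). The triangulated pad lies exactly on the gun axis from my seat estimate, so I trust both and will move.

>>> jog_arm(deltas=[{"gripper": 1, "offset": [0.012, -0.04, 0.015], "rotation": [0, 0, 0]}, {"gripper": 1, "offset": [0.012, -0.04, 0.015], "rotation": [0, 0, 0]}, {"gripper": 1, "offset": [0.012, -0.04, 0.015], "rotation": [0, 0, 0]}, {"gripper": 1, "offset": [0, -0.04, 0.015], "rotation": [0, 0, 0]}, {"gripper": 1, "offset": [0, 0, 0], "rotation": [0, 0, 0]}, {"gripper": 1, "offset": [0, 0, 0], "rotation": [0, 0, 0]}, {"gripper": 1, "offset": [0, 0, 0], "rotation": [0, 0, 0]}])

```text
clock: 0.9
position: [0.4664, 0.036, 0.1506]
ee_rot: [0.707, 0.707, 0.001, 0.001]
ft_force: [1.1, -0.2, 0.2]
grip_width: 1.001
grasp_force: 0.0
```

```bash
python3 - <<'E'
from h import *
a,o=snap('wrist','w2'); print(o['position'],o['ee_rot'],o['ft_force'])
cv2.imwrite('pics/w2v.png',cv2.resize(a,(800,600)))
for p in [(.572,.108,.008),(.464,.036,.012),(.464,.036,.043)]: print(proj('wrist',p,o)*800/560)
E
```

```text
[0.46637375 0.03604621 0.15057476] [7.07190942e-01 7.07021862e-01 8.25209261e-04 6.14612771e-04] [ 1.12654442 -0.24531476  0.18459799]
[560.97185236 162.09616163]
[388.85192872 275.13227055]
[388.58998062 288.11388169]
```

View pics/w2v.png

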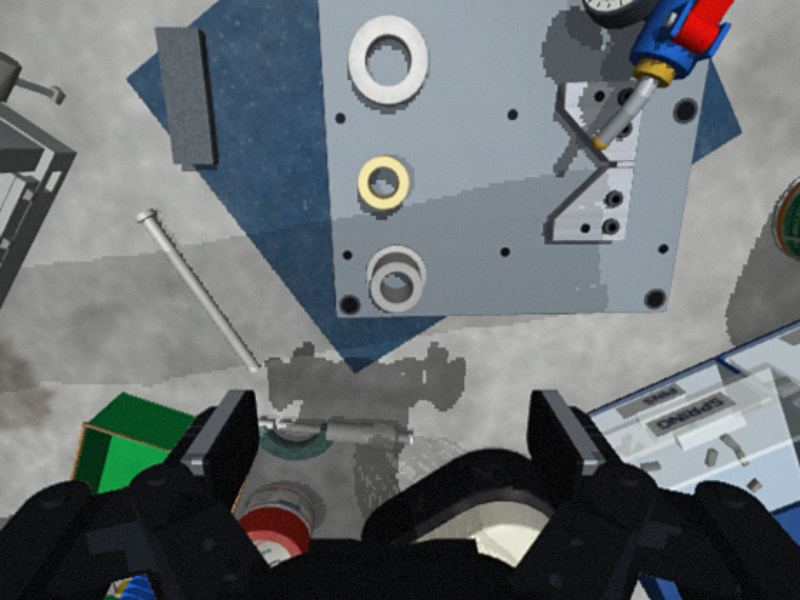

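The close view shows the bush's barrel top at (397,285). The vee apex is near (607,163), the block's right end corners near (548,240) and (627,240), and the plate's front corners at (337,318) and (667,310). The nozzle mouth is at (600,143).

```bash
python3 - <<'E'
from h import *
_,o=cv2.imread('pics/w2.png'),manip.get_obs()
f=lambda u,v,z:onz('wrist',u*.7,v*.7,z,o).round(4)
LL=f(337,318,.008);LR=f(667,310,.008);print(LL,LR,np.linalg.norm(LL-LR))
e=(LR-LL)[:2];y=np.arctan2(e[1],e[0]);Rm=np.array([[np.cos(y),-np.sin(y)],[np.sin(y),np.cos(y)]])
print('yaw',y,'seat',(LR+LL)[:2]/2+Rm@[.03,.1])
print('apex',f(607,163,.022),'rightfront',f(550,218,.022),'rightend',f(548,238,.022),'noz',f(600,143,.057))
print('bush',f(397,285,.043),'bronze',f(384,183,.036),'hole top',f(398,287,.043))
E
```

```text
[0.428  0.0043 0.008 ] [0.6563 0.0101 0.008 ] 0.22837366310500867
yaw 0.025399705063446295 seat [0.56960063 0.10792965]
apex [0.5948 0.1078 0.022 ] rightfront [0.5641 0.0751 0.022 ] rightend [0.5641 0.0626 0.022 ] noz [0.5743 0.1186 0.057 ]
bush [0.4691 0.038  0.043 ] bronze [0.4615 0.0971 0.036 ] hole top [0.4697 0.0367 0.043 ]
```

>>> jog_arm(deltas=[{"gripper": 1, "offset": [0.002, 0.003, 0.03], "rotation": [0, 0, 0]}, {"gripper": 1, "offset": [0, 0, 0.03], "rotation": [0, 0, 0]}, {"gripper": 1, "offset": [0, 0, 0.03], "rotation": [0, 0, 0]}, {"gripper": 1, "offset": [0, 0, 0.015], "rotation": [0, 0, 0]}, {"gripper": 1, "offset": [0, 0, 0.015], "rotation": [0, 0, 0]}, {"gripper": 1, "offset": [0, 0, 0], "rotation": [0, 0, 0]}, {"gripper": 0.4, "offset": [0, 0, 0], "rotation": [0, 0, 0]}, {"gripper": 0.4, "offset": [0, 0, 0], "rotation": [0, 0, 0]}, {"gripper": 0, "offset": [0, 0, 0], "rotation": [0, 0, 0]}, {"gripper": 0, "offset": [0, 0, 0], "rotation": [0, 0, 0]}, {"gripper": 0, "offset": [0, 0, 0], "rotation": [0, 0, 0]}, {"gripper": 0, "offset": [0, 0, 0], "rotation": [0, 0, 0]}, {"gripper": 0, "offset": [0, 0, 0], "rotation": [0, 0, 0]}, {"gripper": 0, "offset": [0, 0, 0], "rotation": [0, 0, 0]}], newtons=20)

```text
clock: 2.35
position: [0.468, 0.038, 0.0297]
ee_rot: [0.707, 0.707, 0.0, 0.0]
ft_force: [-0.4, -0.1, -0.1]
grip_width: 0.001
grasp_force: 0.0
```

The jaws shut on nothing, so I'll look.

```bash
python3 - <<'E'
from h import *
a,o=snap('wrist','w3'); b,_=snap('side','d3');c,_=snap('scene','s3')
im=np.hstack([cv2.resize(a,(400,300)),cv2.resize(b[190:290,260:393],(400,300),interpolation=2)])
im=np.vstack([im,np.hstack([cv2.resize(c[160:260,230:363],(400,300),interpolation=2),cv2.resize(a[300:420,200:360],(400,300))])])
cv2.imwrite('pics/m3.png',im)
E
```

```text
(no output)
```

View pics/m3.png

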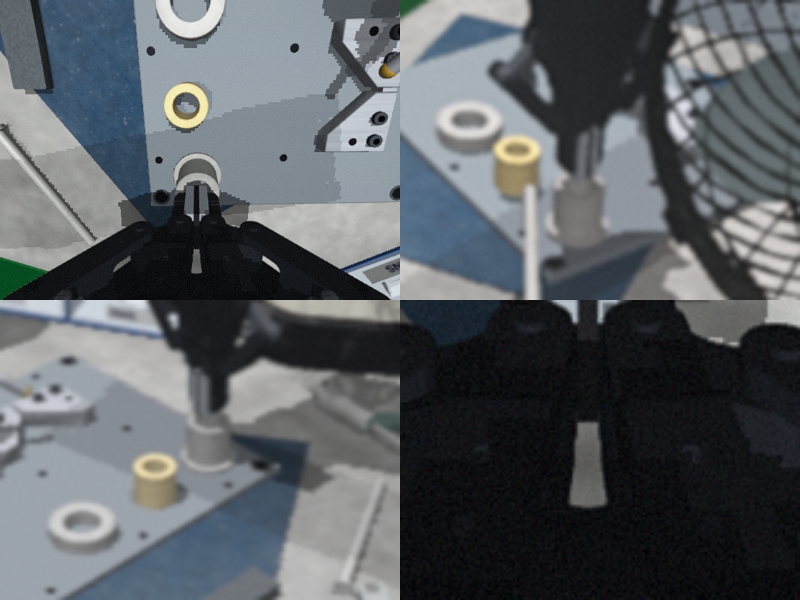

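The montage shows the bush upright, with the shut fingers seeming to end at or inside its top rim. I'll check this against projections.

```bash
python3 - <<'E'
from h import *
o=manip.get_obs();p=o['position'];print(p,manip.finger_overhang,o['grip_width'],o['grasp_force'],o['ft_force'])
for n,(x0,y0),(ox,oy) in [('side',(260,190),(400,0)),('scene',(230,160),(0,300))]:
    for z in(.008,.019,.043): print(n,z,(proj(n,[p[0],p[1],z])-[x0,y0])*3+[ox,oy])
b=cv2.imread('pics/d3.png')[205:285,305:385];c=cv2.imread('pics/s3.png')[185:265,250:330]
cv2.imwrite('pics/m4.png',np.hstack([cv2.resize(b,(400,400),interpolation=2),cv2.resize(c,(400,400),interpolation=2)]))
E
```

```text
[0.46804131 0.03804334 0.0297289 ] 0.011 -0.0008472249668587359 0.0 [ 0.37911683 -0.75361212 -0.03048198]
side 0.008 [570.71556335 224.02250713]
side 0.019 [571.55530277 210.43420118]
side 0.043 [573.42243131 180.22112157]
scene 0.008 [207.56242442 460.99036484]
scene 0.019 [207.80577766 448.67964873]
scene 0.043 [208.34588006 421.35703241]
```

View pics/m4.png

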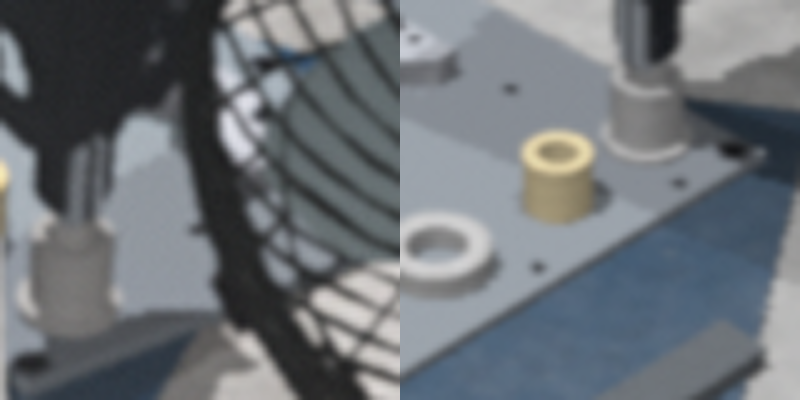

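>>> jog_arm(deltas=[{"gripper": 0, "offset": [0, 0.005, 0], "rotation": [0, 0, 0]}, {"gripper": 0, "offset": [0, 0.005, 0], "rotation": [0, 0, 0]}, {"gripper": 0, "offset": [0, 0, 0], "rotation": [0, 0, 0]}])

```text
clock: 2.8
position: [0.4789, 0.0381, 0.0298]
ee_rot: [0.707, 0.707, 0.0, 0.0]
ft_force: [0.1, 0.2, 0.3]
grip_width: 0.0
grasp_force: 0.0
```

```bash
python3 - <<'E'
from h import *
print({k:manip.get_obs()[k] for k in('position','ft_force','grip_width','grasp_force')})
b,_=snap('side','d5');c,_=snap('scene','s5')
def track(n,f0,im,box):
    x,y,w,h=box;t=cv2.imread(f'pics/{f0}.png')[y:y+h,x:x+w];r=cv2.matchTemplate(im,t,5);_,v,_,l=cv2.minMaxLoc(r[y-15:y+16,x-15:x+16]);print(n,v,np.array(l)-15)
track('side bush','d3',b,(309,250,22,24)); track('scene bush','s3',c,(290,202,18,16))
track('side bronze','d3',b,(292,236,14,20))
p=[.468,.038,.03];print(proj('side',np.add(p,[.01,0,0]))-proj('side',p),proj('scene',np.add(p,[.01,0,0]))-proj('scene',p))
E
```

```text
{'position': array([0.47891302, 0.03806492, 0.02982194]), 'ft_force': array([0.07610777, 0.19213764, 0.33425548]), 'grip_width': 6.765942818635825e-05, 'grasp_force': 0.0}
side bush 0.8843409419059753 [0 0]
scene bush 0.9671069383621216 [0 0]
side bronze 0.999433159828186 [0 0]
[ 4.29198404 -1.54516813] [-3.22330238 -1.8302001 ]
```

The bush did not move at all, so the fingers aren't touching it and must be above its rim. One look will settle the true tip height.

```bash
python3 - <<'E'
from h import *
a,o=snap('wrist','w5')
p=o['position']
b=cv2.imread('pics/d5.png')[205:285,305:385];c=cv2.imread('pics/s5.png')[185:265,250:330]
b=cv2.resize(b,(400,400),interpolation=2);c=cv2.resize(c,(400,400),interpolation=2)
for z in(.008,.019,.03,.043):
    for n,im,off in(('side',b,(305,205)),('scene',c,(250,185))):
        q=((proj(n,[p[0],p[1],z])-off)*5).astype(int);cv2.drawMarker(im,tuple(q.tolist()),(0,0,255),0,8);print(n,z,q)
cv2.imwrite('pics/m6.png',np.hstack([b,c]))
E
```

```text
side 0.008 [ 80 290]
scene 0.008 [229 133]
side 0.019 [ 82 267]
scene 0.019 [230 113]
side 0.03 [ 84 245]
scene 0.03 [230  92]
side 0.043 [ 85 217]
scene 0.043 [230  68]
```

View pics/m6.png

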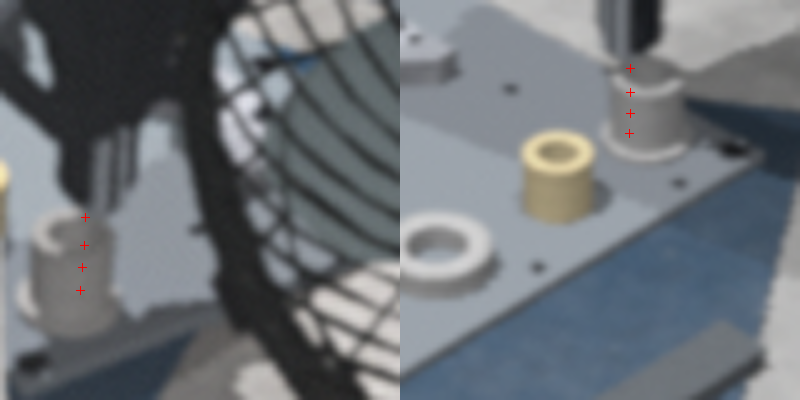

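The picture shows the tips above the rim: side at about (100,212), scene at about (232,55). The bush rim centre is at side (72,230) and scene (246,74). I'll triangulate both.

```bash
cat >> h.py <<'E'
def tri(*obs,o=None):
    A=np.zeros((3,3));b=np.zeros(3)
    for n,u,v in obs:
        p,d=ray(n,u,v,o);d/=np.linalg.norm(d);M=np.eye(3)-np.outer(d,d);A+=M;b+=M@p
    return np.linalg.solve(A,b)
E
python3 - <<'E'
from h import *
o=manip.get_obs();print(o['position'],R.from_quat(o['ee_rot']).as_matrix().round(3).tolist(),np.round(o['joint_pos'],3))
f=lambda s,c:tri(('side',305+s[0]/5,205+s[1]/5),('scene',250+c[0]/5,185+c[1]/5)).round(4)
print('tip',f((100,212),(232,55)),'rim',f((72,230),(246,74)),'base',f((70,322),(245,140)))
E
```

```text
[0.47798882 0.03801399 0.02961558] [[0.0, 1.0, -0.0], [1.0, -0.0, 0.0], [0.0, -0.0, -1.0]] [-0.064  0.212 -0.12   2.024  0.032  0.907 -0.201]
tip [0.4816 0.0341 0.0467] rim [0.4706 0.0358 0.0419] base [0.4717 0.0323 0.0021]
```

>>> jog_arm(deltas=[{"gripper": 0, "offset": [0, 0, -0.02], "rotation": [0, 0, 0]}, {"gripper": 1, "offset": [0, -0.008, -0.01], "rotation": [0, 0, 0]}, {"gripper": 1, "offset": [0, 0, 0], "rotation": [0, 0, 0]}, {"gripper": 1, "offset": [0, 0, 0], "rotation": [0, 0, 0]}, {"gripper": 1, "offset": [0, 0, 0], "rotation": [0, 0, 0]}, {"gripper": 1, "offset": [0, 0, 0], "rotation": [0, 0, 0]}, {"gripper": 1, "offset": [0, 0, 0], "rotation": [0, 0, 0]}, {"gripper": 1, "offset": [0, 0, 0], "rotation": [0, 0, 0]}, {"gripper": 1, "offset": [0, 0, 0.015], "rotation": [0, 0, 0]}, {"gripper": 1, "offset": [0, 0, 0.015], "rotation": [0, 0, 0]}, {"gripper": 1, "offset": [0, 0, 0.01], "rotation": [0, 0, 0]}, {"gripper": 1, "offset": [0, 0, 0.006], "rotation": [0, 0, 0]}, {"gripper": 1, "offset": [0, 0, 0], "rotation": [0, 0, 0]}, {"gripper": 1, "offset": [0, 0, 0], "rotation": [0, 0, 0]}])

```text
clock: 4.35
position: [0.4703, 0.0381, 0.014]
ee_rot: [0.707, 0.707, 0.0, 0.0]
ft_force: [-0.7, 0.0, -0.4]
grip_width: 1.002
grasp_force: 0.0
```

```bash
python3 - <<'E'
from h import *
o=manip.get_obs();p=o['position'];print(p,o['ft_force'],o['grip_width'])
b,_=snap('side','d7');c,_=snap('scene','s7')
b=cv2.resize(b[195:275,295:375],(400,400),interpolation=2);c=cv2.resize(c[170:250,260:340],(400,400),interpolation=2)
for dx in(-.0425,0,.0425):
  for z in(.012,.043):
    for n,im,off in(('side',b,(295,195)),('scene',c,(260,170))):
        q=((proj(n,[p[0]+dx,p[1],z])-off)*5).astype(int);cv2.drawMarker(im,tuple(q.tolist()),(0,0,255),0,8)
cv2.imwrite('pics/m7.png',np.hstack([b,c]))
E
```

```text
[0.47031031 0.03805365 0.01404194] [-0.71303433  0.02730495 -0.43545044] 1.0022673277969367
```

View pics/m7.png

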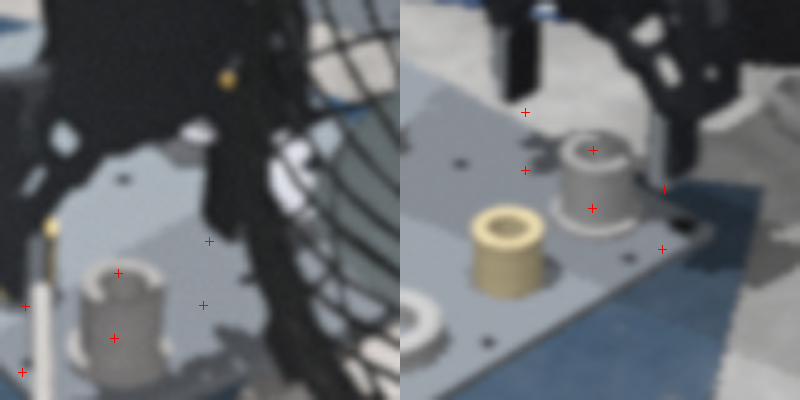

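In both views the open tips end just above the z=0.043 markers (side (222,240), scene (515,100)). Measured against the bench, the real tips are therefore about 28 mm higher than the stated overhang implies: about TCP+32 mm open and TCP+18 mm shut. I'll go lower, still clear of the plate, and grip.

>>> jog_arm(deltas=[{"gripper": 1, "offset": [-0.001, 0, 0.007], "rotation": [0, 0, 0]}, {"gripper": 1, "offset": [0, 0, 0.005], "rotation": [0, 0, 0]}, {"gripper": 0.5, "offset": [0, 0, 0], "rotation": [0, 0, 0]}, {"gripper": 0.5, "offset": [0, 0, 0], "rotation": [0, 0, 0]}, {"gripper": 0.2, "offset": [0, 0, 0], "rotation": [0, 0, 0]}, {"gripper": 0.2, "offset": [0, 0, 0], "rotation": [0, 0, 0]}, {"gripper": 0.2, "offset": [0, 0, 0], "rotation": [0, 0, 0]}, {"gripper": 0.2, "offset": [0, 0, 0], "rotation": [0, 0, 0]}, {"gripper": 0.2, "offset": [0, 0, 0], "rotation": [0, 0, 0]}], newtons=20)

```text
clock: 5.35
position: [0.4702, 0.0371, 0.002]
ee_rot: [0.707, 0.707, 0.0, 0.0]
ft_force: [-1.5, 0.0, 5.1]
grip_width: 0.397
grasp_force: 20.1
```

>>> jog_arm(deltas=[{"gripper": 0.2, "offset": [0, 0.004, -0.001], "rotation": [0, 0, 0]}, {"gripper": 0.2, "offset": [0, 0.008, 0], "rotation": [0, 0, 0]}, {"gripper": 0.2, "offset": [0, 0.008, 0], "rotation": [0, 0, 0]}, {"gripper": 0.2, "offset": [0, 0.008, 0], "rotation": [0, 0, 0]}, {"gripper": 0.2, "offset": [0, 0.008, 0], "rotation": [0, 0, 0]}, {"gripper": 0.2, "offset": [0, 0.008, 0], "rotation": [0, 0, 0]}, {"gripper": 0.2, "offset": [0.004, 0.008, 0], "rotation": [0, 0, 0]}, {"gripper": 0.2, "offset": [0.008, 0, 0], "rotation": [0, 0, 0]}, {"gripper": 0.2, "offset": [0.008, 0, 0], "rotation": [0, 0, 0]}, {"gripper": 0.2, "offset": [0.008, 0, 0], "rotation": [0, 0, 0]}, {"gripper": 0.2, "offset": [0.008, 0, 0], "rotation": [0, 0, 0]}, {"gripper": 0.2, "offset": [0.008, 0, 0], "rotation": [0, 0, 0]}, {"gripper": 0.2, "offset": [0.008, 0, 0], "rotation": [0, 0, 0]}, {"gripper": 0.2, "offset": [0.008, 0, 0], "rotation": [0, 0, 0]}, {"gripper": 0.2, "offset": [0.008, 0, 0], "rotation": [0, 0, 0]}, {"gripper": 0.2, "offset": [0.002, 0, 0], "rotation": [0, 0, 0]}, {"gripper": 0.2, "offset": [0, 0, 0], "rotation": [0, 0, 0]}])

```text
clock: 7.05
position: [0.522, 0.1074, 0.0027]
ee_rot: [0.707, 0.707, 0.0, 0.0]
ft_force: [-0.2, 0.4, -1.9]
grip_width: 0.403
grasp_force: 19.9
```

Pushing or gripping with the tool upright would bring the gripper body near the nozzle. I'll release, lift, and regrip with the tool leaning 35° to the right, away from the gun.

>>> jog_arm(deltas=[{"gripper": 0.55, "offset": [0, 0, 0], "rotation": [0, 0, 0]}, {"gripper": 0.55, "offset": [0, 0, 0], "rotation": [0, 0, 0]}, {"gripper": 0.55, "offset": [0, 0, 0], "rotation": [0, 0, 0]}, {"gripper": 0.55, "offset": [0, 0, -0.02], "rotation": [0, 0, 0]}, {"gripper": 0.55, "offset": [-0.009, 0, -0.02], "rotation": [0, 0, 0]}, {"gripper": 0.55, "offset": [-0.009, 0, -0.018], "rotation": [0, 0, 0]}, {"gripper": 0.55, "offset": [0, 0, 0], "rotation": [0, 7, 0]}, {"gripper": 0.55, "offset": [0, 0, 0], "rotation": [0, 7, 0]}, {"gripper": 0.55, "offset": [0, 0, 0], "rotation": [0, 7, 0]}, {"gripper": 0.55, "offset": [0, 0, 0], "rotation": [0, 7, 0]}, {"gripper": 0.55, "offset": [0, 0, 0], "rotation": [0, 7, 0]}, {"gripper": 0.55, "offset": [0, 0, 0], "rotation": [0, 0, 0]}, {"gripper": 0.55, "offset": [0, 0, 0], "rotation": [0, 0, 0]}])

```text
clock: 8.35
position: [0.522, 0.0882, 0.0603]
ee_rot: [0.675, 0.674, 0.212, -0.212]
ft_force: [0.2, -0.2, -0.1]
grip_width: 0.547
grasp_force: 0.0
```

```bash
python3 - <<'E'
from h import *
o=manip.get_obs();print(o['clock'],o['position'],o['grip_width'],o['ft_force'],R.from_quat(o['ee_rot']).as_matrix().round(3).tolist())
b,_=snap('side','d8');c,_=snap('scene','s8');w,o=snap('wrist','w8')
# bush rim: template from d7/s7 (rim centre there = .4703,.037,.043)
def track(n,f0,im,half,c0,guess):
    u,v=np.round(proj(n,c0)).astype(int);t=cv2.imread(f'pics/{f0}.png')[v-half:v+half+1,u-half:u+half+1]
    g=np.round(proj(n,guess)).astype(int);r=14;s=im[g[1]-half-r:g[1]+half+r+1,g[0]-half-r:g[0]+half+r+1]
    m=cv2.matchTemplate(s,t,5);_,q,_,l=cv2.minMaxLoc(m);off=np.array([u,v])-proj(n,c0)
    return q,g+np.array(l)-r-off
C0=[.4703,.037,.025];G=[.522,.107,.025]
a=track('side','d7',b,9,C0,G);d=track('scene','s7',c,9,C0,G);print(a,d,proj('side',G),proj('scene',G));print(tri(('side',*a[1]),('scene',*d[1])))
# bronze check
B=[.464,.097,.025];print(track('scene','s7',c,8,B,B),proj('scene',B))
E
```

```text
8.35 [0.5219885  0.08823382 0.06028798] 0.5472841117079104 [ 0.2131742  -0.24084035 -0.11397288] [[0.002, 1.0, 0.0], [0.82, -0.002, 0.572], [0.572, -0.001, -0.82]]
(0.6020915508270264, array([320.61535542, 232.58374708])) (0.6943193674087524, array([256.91968868, 209.70277585])) [320.15639975 232.411972  ] [259.49408881 209.5477524 ]
[0.52621688 0.10997473 0.02264102]
(0.9646971821784973, array([281.09149354, 218.82013431])) [281.09149354 218.82013431]
```

>>> jog_arm(deltas=[{"gripper": 0.55, "offset": [0.001, 0.001, 0.015], "rotation": [0, 0, 0]}, {"gripper": 0.55, "offset": [0, 0, 0.015], "rotation": [0, 0, 0]}, {"gripper": 0.55, "offset": [0, 0, 0.015], "rotation": [0, 0, 0]}, {"gripper": 0.55, "offset": [0, 0, 0.013], "rotation": [0, 0, 0]}, {"gripper": 0.55, "offset": [0, 0, 0], "rotation": [0, 0, 0]}, {"gripper": 0.25, "offset": [0, 0, 0], "rotation": [0, 0, 0]}, {"gripper": 0.25, "offset": [0, 0, 0], "rotation": [0, 0, 0]}, {"gripper": 0.25, "offset": [0, 0, 0], "rotation": [0, 0, 0]}, {"gripper": 0.25, "offset": [0, 0, 0], "rotation": [0, 0, 0]}])

```text
clock: 9.4
position: [0.5235, 0.1227, 0.0143]
ee_rot: [0.675, 0.674, 0.213, -0.212]
ft_force: [-0.5, -0.9, 2.1]
grip_width: 0.39
grasp_force: 20.1
```

>>> jog_arm(deltas=[{"gripper": 0.25, "offset": [0, 0.004, 0], "rotation": [0, 0, 0]}, {"gripper": 0.25, "offset": [0, 0.006, 0], "rotation": [0, 0, 0]}, {"gripper": 0.25, "offset": [0, 0.006, 0], "rotation": [0, 0, 0]}, {"gripper": 0.25, "offset": [0, 0.006, 0], "rotation": [0, 0, 0]}, {"gripper": 0.25, "offset": [0, 0.006, 0], "rotation": [0, 0, 0]}, {"gripper": 0.25, "offset": [0, 0.004, 0], "rotation": [0, 0, 0]}, {"gripper": 0.25, "offset": [0, 0.003, 0], "rotation": [0, 0, 0]}, {"gripper": 0.25, "offset": [0, 0, 0], "rotation": [0, 0, 0]}, {"gripper": 0.25, "offset": [0, 0, 0], "rotation": [0, 0, 0]}])

```text
clock: 10.3
position: [0.5586, 0.1235, 0.0143]
ee_rot: [0.674, 0.674, 0.213, -0.213]
ft_force: [-0.6, 2.1, 4.5]
grip_width: 0.388
grasp_force: 20.3
```

>>> jog_arm(deltas=[{"gripper": 0.25, "offset": [0, 0.002, 0], "rotation": [0, 0, 0]}, {"gripper": 0.25, "offset": [0, 0.002, 0], "rotation": [0, 0, 0]}, {"gripper": 0.25, "offset": [0, 0, 0], "rotation": [0, 0, 0]}])

```text
clock: 10.6
position: [0.5618, 0.1236, 0.0142]
ee_rot: [0.674, 0.675, 0.213, -0.213]
ft_force: [-2.7, 0.5, 7.1]
grip_width: 0.388
grasp_force: 20.7
```

>>> jog_arm(deltas=[{"gripper": 0.25, "offset": [0, 0.002, 0], "rotation": [0, 0, 0]}, {"gripper": 0.25, "offset": [0, 0, 0], "rotation": [0, 0, 0]}])

```text
clock: 10.8
position: [0.5637, 0.1235, 0.0142]
ee_rot: [0.674, 0.675, 0.213, -0.213]
ft_force: [-3.9, -0.1, 7.4]
grip_width: 0.387
grasp_force: 20.7
```

>>> jog_arm(deltas=[{"gripper": 0.25, "offset": [0, 0.0015, 0], "rotation": [0, 0, 0]}, {"gripper": 0.25, "offset": [0, 0, 0], "rotation": [0, 0, 0]}])

```text
clock: 11.0
position: [0.5652, 0.1235, 0.0142]
ee_rot: [0.674, 0.675, 0.213, -0.213]
ft_force: [-3.7, 0.5, 8.1]
grip_width: 0.388
grasp_force: 20.7
```

>>> jog_arm(deltas=[{"gripper": 0.25, "offset": [0, 0.0015, 0], "rotation": [0, 0, 0]}, {"gripper": 0.25, "offset": [0, 0, 0], "rotation": [0, 0, 0]}])

```text
clock: 11.2
position: [0.5667, 0.1236, 0.0142]
ee_rot: [0.674, 0.675, 0.213, -0.213]
ft_force: [-4.2, 0.2, 8.1]
grip_width: 0.386
grasp_force: 20.7
```

>>> jog_arm(deltas=[{"gripper": 0.25, "offset": [0, 0.0015, 0], "rotation": [0, 0, 0]}, {"gripper": 0.25, "offset": [0, 0, 0], "rotation": [0, 0, 0]}])

```text
clock: 11.4
position: [0.5681, 0.1235, 0.0142]
ee_rot: [0.674, 0.674, 0.213, -0.213]
ft_force: [-3.5, 0.7, 7.6]
grip_width: 0.387
grasp_force: 20.7
```

>>> jog_arm(deltas=[{"gripper": 0.25, "offset": [0, 0.0015, 0], "rotation": [0, 0, 0]}, {"gripper": 0.25, "offset": [0, 0, 0], "rotation": [0, 0, 0]}])

```text
clock: 11.6
position: [0.5697, 0.1235, 0.0142]
ee_rot: [0.674, 0.675, 0.213, -0.213]
ft_force: [-3.8, 0.4, 8.4]
grip_width: 0.388
grasp_force: 20.7
```

>>> jog_arm(deltas=[{"gripper": 0.25, "offset": [0, 0.0015, 0], "rotation": [0, 0, 0]}, {"gripper": 0.25, "offset": [0, 0, 0], "rotation": [0, 0, 0]}])

```text
clock: 11.8
position: [0.5706, 0.1236, 0.0142]
ee_rot: [0.674, 0.675, 0.212, -0.214]
ft_force: [-6.2, -0.0, 8.9]
grip_width: 0.388
grasp_force: 21.0
```

>>> jog_arm(deltas=[{"gripper": 0.25, "offset": [0, 0.001, 0], "rotation": [0, 0, 0]}, {"gripper": 0.25, "offset": [0, 0, 0], "rotation": [0, 0, 0]}])

```text
clock: 12.0
position: [0.5708, 0.1237, 0.0142]
ee_rot: [0.674, 0.675, 0.212, -0.214]
ft_force: [-10.0, -1.1, 13.4]
grip_width: 0.389
grasp_force: 21.5
```

>>> jog_arm(deltas=[{"gripper": 0.25, "offset": [0, 0.001, 0], "rotation": [0, 0, 0]}, {"gripper": 0.25, "offset": [0, 0, 0], "rotation": [0, 0, 0]}])

```text
clock: 12.2
position: [0.5711, 0.1239, 0.0142]
ee_rot: [0.674, 0.675, 0.212, -0.215]
ft_force: [-13.5, -2.6, 15.7]
grip_width: 0.383
grasp_force: 22.0
```

There was a hard stop at x≈0.571 with fx −13.5 N and almost no fy. That means the flange is bearing on both faces. I'll relieve the load, open, and retreat along the tool axis.

>>> jog_arm(deltas=[{"gripper": 0.25, "offset": [0, -0.002, 0], "rotation": [0, 0, 0]}, {"gripper": 0.55, "offset": [0, 0, 0], "rotation": [0, 0, 0]}, {"gripper": 0.55, "offset": [0, 0, 0], "rotation": [0, 0, 0]}, {"gripper": 0.55, "offset": [0, 0, 0], "rotation": [0, 0, 0]}, {"gripper": 0.55, "offset": [0, 0, -0.01], "rotation": [0, 0, 0]}, {"gripper": 0.55, "offset": [0, 0, -0.02], "rotation": [0, 0, 0]}, {"gripper": 0.55, "offset": [0, 0, -0.03], "rotation": [0, 0, 0]}, {"gripper": 0.3, "offset": [0, 0, -0.03], "rotation": [0, 0, 0]}, {"gripper": 0, "offset": [0, 0, -0.03], "rotation": [0, 0, 0]}, {"gripper": 0, "offset": [0, 0, -0.03], "rotation": [0, -7, 0]}, {"gripper": 0, "offset": [0, 0, -0.03], "rotation": [0, -7, 0]}, {"gripper": 0, "offset": [0, 0, 0], "rotation": [0, -7, 0]}, {"gripper": 0, "offset": [0, 0, 0], "rotation": [0, -7, 0]}, {"gripper": 0, "offset": [0, 0, 0], "rotation": [0, -7, 0]}, {"gripper": 0, "offset": [0, 0, 0], "rotation": [0, 0, 0]}, {"gripper": 0, "offset": [0, 0, 0], "rotation": [0, 0, 0]}])

```text
clock: 13.8
position: [0.5715, 0.0236, 0.1636]
ee_rot: [0.707, 0.708, 0.0, -0.0]
ft_force: [-0.7, -1.4, 0.3]
grip_width: 0.001
grasp_force: 0.0
```

```bash
python3 - <<'E'
from h import *
o=manip.get_obs();print(o['clock'],o['position'],o['ee_rot'],o['grip_width'],o['ft_force'])
b,_=snap('side','d9');c,_=snap('scene','s9');w,o=snap('wrist','w9')
def track(n,f0,im,half,c0,guess,r=12):
    u,v=np.round(proj(n,c0)).astype(int);t=cv2.imread(f'pics/{f0}.png')[v-half:v+half+1,u-half:u+half+1]
    g=np.round(proj(n,guess)).astype(int);s=im[g[1]-half-r:g[1]+half+r+1,g[0]-half-r:g[0]+half+r+1]
    m=cv2.matchTemplate(s,t,5);_,q,_,l=cv2.minMaxLoc(m);off=np.array([u,v])-proj(n,c0)
    return q,g+np.array(l)-r-off
C0=[.4703,.037,.025];G=[.571,.108,.025]
a=track('side','d7',b,8,C0,G);d=track('scene','s7',c,8,C0,G);print(a[0],d[0],tri(('side',*a[1]),('scene',*d[1])))
B=[.464,.097,.025];print(track('scene','s7',c,8,B,B)[1]-proj('scene',B))
# bush barrel top in wrist view: circles
g=cv2.medianBlur(cv2.cvtColor(w,6),3);q=proj('wrist',[.571,.108,.043],o);K,C=model('wrist',o);s=K[0,0]/(C[2,3]-.043);print(q,s)
x0,y0=int(q[0])-50,int(q[1])-50
h=cv2.HoughCircles(g[y0:y0+100,x0:x0+100],cv2.HOUGH_GRADIENT,1,4,param1=80,param2=12,minRadius=int(.012*s),maxRadius=int(.022*s))
if h is not None:
    for u in h[0][:6]: print(u[2]/s,onz('wrist',u[0]+x0,u[1]+y0,.043,o),onz('wrist',u[0]+x0,u[1]+y0,.013,o))
red=cv2.inRange(cv2.cvtColor(w,40),(0,150,80),(6,255,255))|cv2.inRange(cv2.cvtColor(w,40),(174,150,80),(180,255,255))
ys,xs=np.where(red);print('red',len(xs),xs.min() if len(xs) else 0,xs.max() if len(xs) else 0,ys.min() if len(ys) else 0)
E
```

```text
13.8 [0.57146207 0.02359795 0.1635819 ] [ 7.06592566e-01  7.07620409e-01  4.60064646e-04 -3.01101305e-04] 0.001451512768400234 [-0.66947008 -1.43606692  0.32876578]
0.5629022121429443 0.582041323184967 [0.57788128 0.10726297 0.021365  ]
[0. 0.]
[274.33709782  95.39468082] 1155.4590550458374
0.019126597593363454 [0.5703144  0.10715017 0.043     ] [0.5702067  0.10791769 0.013     ]
0.021117147779470487 [0.5735797  0.10945016 0.043     ] [0.57381736 0.11046094 0.013     ]
0.016270588866790045 [0.57194266 0.10249756 0.043     ] [0.57200717 0.102773   0.013     ]
0.015318587608660256 [0.56623653 0.10792813 0.043     ] [0.56569753 0.10877793 0.013     ]
0.015058949551301937 [0.57603992 0.10482063 0.043     ] [0.57653778 0.10534176 0.013     ]
0.021117147779470487 [0.5853174  0.14190161 0.043     ] [0.58679649 0.1463446  0.013     ]
red 676 1 324 0
```

The bush sits at (0.571,0.108) and the bystanders are unmoved. Next I'll go over the lever.

>>> jog_arm(deltas=[{"gripper": 0, "offset": [0.02, 0.008, -0.02], "rotation": [0, 0, 0]}, {"gripper": 0, "offset": [0.04, 0.012, -0.01], "rotation": [0, 0, 0]}, {"gripper": 0, "offset": [0.04, 0.012, 0], "rotation": [0, 0, 0]}, {"gripper": 0, "offset": [0.04, 0.012, 0], "rotation": [0, 0, 0]}, {"gripper": 0, "offset": [0.026, 0.011, 0], "rotation": [0, 0, 0]}, {"gripper": 0, "offset": [0, 0, 0], "rotation": [0, 0, 0]}, {"gripper": 0, "offset": [0, 0, 0], "rotation": [0, 0, 0]}, {"gripper": 0, "offset": [0, 0, 0], "rotation": [0, 0, 0]}])

```text
clock: 14.75
position: [0.6269, 0.1866, 0.193]
ee_rot: [0.708, 0.706, -0.0, 0.0]
ft_force: [-0.1, -0.5, -0.3]
grip_width: -0.004
grasp_force: 0.0
```

```bash
python3 - <<'E'
from h import *
w,o=snap('wrist','w10');print(o['clock'],o['position'],o['ft_force'])
H=cv2.cvtColor(w,40);red=cv2.inRange(H,(0,150,60),(6,255,255))|cv2.inRange(H,(174,150,60),(180,255,255))
print('pred',proj('wrist',[.626,.224,.111],o))
k,l,st,c=cv2.connectedComponentsWithStats(red)
for i in range(1,k):
    if st[i,4]>60:
        ys,xs=np.where(l==i);P=np.c_[xs,ys].astype(np.float32);print(st[i],c[i])
        W=np.array([onz('wrist',x,y,.105,o)[:2] for x,y in P[::3]]);
        g=np.array([np.sin(np.radians(25)-.025),np.cos(np.radians(25)-.025)]);n=np.array([g[1],-g[0]])
        d=(W-[.571,.108]);A=d@g;B=d@n
        for a in np.arange(.04,.17,.006):
            s=(A>=a)&(A<a+.006)
            if s.sum()>2: print(round(a+.003,3),B[s].min().round(4),B[s].max().round(4),s.sum())
E
```

```text
14.75 [0.62687111 0.18661497 0.19301917] [-0.05690007 -0.45904316 -0.31257076]
pred [273.81866511 163.1924048 ]
[ 229  133   65  104 2400] [261.4125     177.80541667]
0.061 -0.0075 0.0047 15
0.067 -0.0078 0.0063 40
0.073 -0.0065 0.0055 34
0.079 -0.0061 0.0052 35
0.085 -0.0065 0.0055 35
0.091 -0.0066 0.0056 38
0.097 -0.0063 0.0057 37
0.103 -0.0059 0.0061 39
0.109 -0.0104 0.0117 57
0.115 -0.0117 0.0123 79
0.121 -0.0116 0.0119 78
0.127 -0.0114 0.0125 83
0.133 -0.0118 0.0126 87
0.139 -0.0115 0.0123 89
0.145 -0.0113 0.0122 54
```

The pad is measured at 24 mm wide, running 0.107–0.148 m along the gun, with its centre at about (0.622, 0.225). I'll go above it.

>>> jog_arm(deltas=[{"gripper": 0, "offset": [0.02, -0.003, 0], "rotation": [0, 0, 0]}, {"gripper": 0, "offset": [0.018, -0.002, 0.01], "rotation": [0, 0, 0]}, {"gripper": 0, "offset": [0, 0, 0.03], "rotation": [0, 0, 0]}, {"gripper": 0, "offset": [0, 0, 0.03], "rotation": [0, 0, 0]}, {"gripper": 0, "offset": [0, 0, 0.009], "rotation": [0, 0, 0]}, {"gripper": 0, "offset": [0, 0, 0], "rotation": [0, 0, 0]}, {"gripper": 0, "offset": [0, 0, 0], "rotation": [0, 0, 0]}, {"gripper": 0, "offset": [0, 0, 0], "rotation": [0, 0, 0]}])

```text
clock: 15.6
position: [0.6225, 0.2273, 0.116]
ee_rot: [0.707, 0.707, 0.001, 0.001]
ft_force: [1.0, 0.8, -0.2]
grip_width: -0.002
grasp_force: 0.0
```

```bash
cat > g.py <<'E'
from h import *
import sys
o=manip.get_obs();c,_=snap('scene','g'+sys.argv[1]);b,_=snap('side','gs'+sys.argv[1])
print(o['clock'],o['position'],o['ft_force'],o['ee_rot'])
H=cv2.cvtColor(c,40);red=cv2.inRange(H,(0,120,60),(6,255,255))|cv2.inRange(H,(174,120,60),(180,255,255))
def comp(m,x0,x1,y0,y1):
    ys,xs=np.where(m[y0:y1,x0:x1]);return xs+x0,ys+y0
xs,ys=comp(red,165,225,160,188)
if len(xs)>10:
    k=np.polyfit(xs,ys,1);print('lever n',len(xs),'x',xs.min(),xs.max(),'slope',k[0].round(3),'ymean left',ys[xs<xs.min()+8].mean().round(2))
# needle: red-ness weighted centroid within the gauge face relative to white-face centroid
f=c[190:214,202:226].astype(float);r=np.clip(f[...,2]-(f[...,0]+f[...,1])/2-25,0,None);wt=(f.min(2)>150)
yy,xx=np.mgrid[190:214,202:226]
if r.sum()>0: print('needle d',((r*xx).sum()/r.sum()-xx[wt].mean()).round(2),((r*yy).sum()/r.sum()-yy[wt].mean()).round(2),r.sum())
E
python3 g.py 0
```

```text
15.6 [0.62248615 0.22728224 0.11603471] [ 1.01412986  0.84965277 -0.23470343] [7.07203732e-01 7.07008440e-01 1.28491072e-03 5.44164692e-04]
lever n 171 x 174 216 slope 0.088 ymean left 177.4
needle d -1.25 1.05 17.0
```

>>> jog_arm(deltas=[{"gripper": 0, "offset": [0, 0, 0.007], "rotation": [0, 0, 0]}, {"gripper": 0, "offset": [0, 0, 0.005], "rotation": [0, 0, 0]}, {"gripper": 0, "offset": [0, 0, 0], "rotation": [0, 0, 0]}, {"gripper": 0, "offset": [0, 0, 0], "rotation": [0, 0, 0]}])

```text
clock: 16.1
position: [0.6214, 0.2269, 0.1019]
ee_rot: [0.707, 0.707, -0.0, -0.0]
ft_force: [-0.9, -0.7, 0.4]
grip_width: -0.0
grasp_force: 0.0
```

>>> jog_arm(deltas=[{"gripper": 0, "offset": [0, 0, 0.002], "rotation": [0, 0, 0]}, {"gripper": 0, "offset": [0, 0, 0.002], "rotation": [0, 0, 0]}, {"gripper": 0, "offset": [0, 0, 0], "rotation": [0, 0, 0]}])

```text
clock: 16.4
position: [0.6214, 0.2269, 0.0978]
ee_rot: [0.707, 0.707, -0.0, -0.0]
ft_force: [-0.1, -0.4, 0.4]
grip_width: 0.002
grasp_force: 0.0
```

>>> jog_arm(deltas=[{"gripper": 0, "offset": [0, 0, 0.002], "rotation": [0, 0, 0]}, {"gripper": 0, "offset": [0, 0, 0], "rotation": [0, 0, 0]}])

```text
clock: 16.6
position: [0.6214, 0.2269, 0.0959]
ee_rot: [0.707, 0.707, -0.0, -0.0]
ft_force: [-0.6, -0.1, -0.8]
grip_width: 0.004
grasp_force: 0.0
```

```bash
python3 g.py 1
```

```text
16.6 [0.62142203 0.22693255 0.09587244] [-0.64004514 -0.11411867 -0.81775043] [ 7.07103152e-01  7.07110400e-01 -1.14876478e-04 -3.61040274e-05]
lever n 153 x 174 216 slope 0.07 ymean left 177.84
needle d -1.95 1.62 6.0
```

>>> jog_arm(deltas=[{"gripper": 0, "offset": [0, 0, 0.002], "rotation": [0, 0, 0]}, {"gripper": 0, "offset": [0, 0, 0], "rotation": [0, 0, 0]}])

```text
clock: 16.9
position: [0.6214, 0.227, 0.0939]
ee_rot: [0.707, 0.707, -0.0, 0.0]
ft_force: [1.0, 0.6, -0.1]
grip_width: 0.001
grasp_force: 0.1
```

>>> jog_arm(deltas=[{"gripper": 0, "offset": [0, 0, 0.002], "rotation": [0, 0, 0]}, {"gripper": 0, "offset": [0, 0, 0], "rotation": [0, 0, 0]}])

```text
clock: 17.1
position: [0.6216, 0.2271, 0.0921]
ee_rot: [0.707, 0.707, 0.0, 0.0]
ft_force: [-0.1, 0.1, 1.7]
grip_width: -0.001
grasp_force: 0.6
```

```bash
python3 g.py 2
```

```text
17.1 [0.6215746  0.22708963 0.09206519] [-0.06459625  0.12202154  1.66067567] [7.07076763e-01 7.07136787e-01 1.28390640e-04 1.58100739e-05]
lever n 143 x 174 216 slope 0.042 ymean left 178.68
needle d -2.92 0.28 16.0
```

>>> jog_arm(deltas=[{"gripper": 0, "offset": [0, 0, 0.002], "rotation": [0, 0, 0]}, {"gripper": 0, "offset": [0, 0, 0], "rotation": [0, 0, 0]}])

```text
clock: 17.4
position: [0.6215, 0.227, 0.09]
ee_rot: [0.707, 0.707, 0.0, 0.0]
ft_force: [-0.2, 0.3, 1.9]
grip_width: 0.004
grasp_force: 0.7
```

>>> jog_arm(deltas=[{"gripper": 0, "offset": [0, 0, 0.002], "rotation": [0, 0, 0]}, {"gripper": 0, "offset": [0, 0, 0], "rotation": [0, 0, 0]}])

```text
clock: 17.6
position: [0.6215, 0.227, 0.0879]
ee_rot: [0.707, 0.707, -0.0, 0.0]
ft_force: [1.0, 0.5, 1.5]
grip_width: 0.003
grasp_force: 0.8
```

```bash
python3 g.py 3
```

```text
17.6 [0.621479   0.22698342 0.08793069] [1.01075951 0.53742298 1.46970368] [ 7.07080108e-01  7.07133453e-01 -3.20438560e-05  1.07611043e-05]
lever n 150 x 173 216 slope 0.006 ymean left 180.0
needle d -2.14 -2.38 1.0
```

>>> jog_arm(deltas=[{"gripper": 0, "offset": [0, 0, 0.0015], "rotation": [0, 0, 0]}, {"gripper": 0, "offset": [0, 0, 0], "rotation": [0, 0, 0]}])

```text
clock: 17.9
position: [0.6215, 0.227, 0.0865]
ee_rot: [0.707, 0.707, 0.0, -0.0]
ft_force: [0.6, 1.3, 1.5]
grip_width: 0.002
grasp_force: 0.8
```

>>> jog_arm(deltas=[{"gripper": 0, "offset": [0, 0, 0.001], "rotation": [0, 0, 0]}, {"gripper": 0, "offset": [0, 0, 0], "rotation": [0, 0, 0]}])

```text
clock: 18.1
position: [0.6215, 0.227, 0.0856]
ee_rot: [0.707, 0.707, 0.0, 0.0]
ft_force: [0.7, 0.4, 1.7]
grip_width: 0.001
grasp_force: 0.9
```

```bash
python3 g.py 4
```

```text
18.1 [0.6215387  0.22703352 0.08558251] [0.66343703 0.40659456 1.72160734] [7.07102578e-01 7.07110980e-01 7.16707499e-05 6.96090829e-06]
lever n 152 x 173 216 slope -0.015 ymean left 180.95
```

>>> jog_arm(deltas=[{"gripper": 0, "offset": [0, 0, 0.001], "rotation": [0, 0, 0]}, {"gripper": 0, "offset": [0, 0, 0], "rotation": [0, 0, 0]}, {"gripper": 0, "offset": [0, 0, 0], "rotation": [0, 0, 0]}, {"gripper": 0, "offset": [0, 0, 0], "rotation": [0, 0, 0]}])

```text
clock: 18.6
position: [0.6216, 0.227, 0.0847]
ee_rot: [0.707, 0.707, 0.0, 0.0]
ft_force: [0.5, 0.6, 1.6]
grip_width: 0.0
grasp_force: 0.9
```

```bash
python3 g.py 5
```

```text
18.6 [0.62155245 0.22700178 0.08469269] [0.46128023 0.55320635 1.64033663] [7.07109326e-01 7.07104232e-01 6.93752314e-05 2.70358731e-05]
lever n 151 x 173 216 slope -0.026 ymean left 181.33
needle d -2.41 -4.29 2.0
```

>>> jog_arm(deltas=[{"gripper": 0, "offset": [0, 0, 0.001], "rotation": [0, 0, 0]}, {"gripper": 0, "offset": [0, 0, 0], "rotation": [0, 0, 0]}, {"gripper": 0, "offset": [0, 0, 0], "rotation": [0, 0, 0]}])

```text
clock: 19.0
position: [0.6215, 0.227, 0.0837]
ee_rot: [0.707, 0.707, 0.0, 0.0]
ft_force: [-0.1, 1.0, 2.0]
grip_width: -0.002
grasp_force: 1.0
```

>>> jog_arm(deltas=[{"gripper": 0, "offset": [0, 0, 0.001], "rotation": [0, 0, 0]}, {"gripper": 0, "offset": [0, 0, 0], "rotation": [0, 0, 0]}, {"gripper": 0, "offset": [0, 0, 0], "rotation": [0, 0, 0]}])

```text
clock: 19.3
position: [0.6216, 0.2271, 0.0828]
ee_rot: [0.707, 0.707, 0.0, 0.0]
ft_force: [-0.1, 1.8, 3.1]
grip_width: -0.001
grasp_force: 1.5
```

The force has begun to climb, so this is the pressure point. I'll hold for a second.

>>> jog_arm(deltas=[{"gripper": 0, "offset": [0, 0, 0], "rotation": [0, 0, 0]}, {"gripper": 0, "offset": [0, 0, 0], "rotation": [0, 0, 0]}, {"gripper": 0, "offset": [0, 0, 0], "rotation": [0, 0, 0]}, {"gripper": 0, "offset": [0, 0, 0], "rotation": [0, 0, 0]}, {"gripper": 0, "offset": [0, 0, 0], "rotation": [0, 0, 0]}, {"gripper": 0, "offset": [0, 0, 0], "rotation": [0, 0, 0]}, {"gripper": 0, "offset": [0, 0, 0], "rotation": [0, 0, 0]}, {"gripper": 0, "offset": [0, 0, 0], "rotation": [0, 0, 0]}, {"gripper": 0, "offset": [0, 0, 0], "rotation": [0, 0, 0]}, {"gripper": 0, "offset": [0, 0, 0], "rotation": [0, 0, 0]}])

```text
clock: 20.3
position: [0.6215, 0.227, 0.0827]
ee_rot: [0.707, 0.707, 0.0, 0.0]
ft_force: [0.5, 1.0, 3.4]
grip_width: 0.006
grasp_force: 1.6
```

>>> jog_arm(deltas=[{"gripper": 0, "offset": [0, 0, 0.003], "rotation": [0, 0, 0]}, {"gripper": 0, "offset": [0, 0, 0.003], "rotation": [0, 0, 0]}, {"gripper": 0, "offset": [0, 0, 0.002], "rotation": [0, 0, 0]}, {"gripper": 0, "offset": [0, 0, 0], "rotation": [0, 0, 0]}])

```text
clock: 20.7
position: [0.6222, 0.2281, 0.0756]
ee_rot: [0.707, 0.707, 0.001, 0.0]
ft_force: [0.6, 3.6, 10.1]
grip_width: 0.001
grasp_force: 4.5
```

>>> jog_arm(deltas=[{"gripper": 0, "offset": [0, 0, 0.0015], "rotation": [0, 0, 0]}, {"gripper": 0, "offset": [0, 0, 0], "rotation": [0, 0, 0]}])

```text
clock: 20.9
position: [0.6222, 0.2282, 0.0743]
ee_rot: [0.707, 0.707, 0.001, 0.0]
ft_force: [0.6, 2.5, 9.6]
grip_width: -0.002
grasp_force: 4.7
```

```bash
python3 g.py 6
```

```text
20.9 [0.62219365 0.22821011 0.07427996] [0.57773919 2.52730469 9.61606778] [7.06892435e-01 7.07319669e-01 1.39896588e-03 1.17483538e-04]
lever n 142 x 173 216 slope -0.123 ymean left 185.14
```

>>> jog_arm(deltas=[{"gripper": 0, "offset": [0, 0, 0.0015], "rotation": [0, 0, 0]}, {"gripper": 0, "offset": [0, 0, 0], "rotation": [0, 0, 0]}])

```text
clock: 21.2
position: [0.6223, 0.2283, 0.0729]
ee_rot: [0.707, 0.707, 0.002, 0.0]
ft_force: [-0.1, 3.8, 10.8]
grip_width: 0.0
grasp_force: 4.9
```

>>> jog_arm(deltas=[{"gripper": 0, "offset": [0, 0, 0.0015], "rotation": [0, 0, 0]}, {"gripper": 0, "offset": [0, 0, 0], "rotation": [0, 0, 0]}])

```text
clock: 21.4
position: [0.6224, 0.2284, 0.0722]
ee_rot: [0.707, 0.707, 0.002, 0.0]
ft_force: [-3.0, 2.0, 14.5]
grip_width: 0.0
grasp_force: 7.2
```

End stop reached. I'll hold for 2 s, then release.

>>> jog_arm(deltas=[{"gripper": 0, "offset": [0, 0, 0], "rotation": [0, 0, 0]}, {"gripper": 0, "offset": [0, 0, 0], "rotation": [0, 0, 0]}, {"gripper": 0, "offset": [0, 0, 0], "rotation": [0, 0, 0]}, {"gripper": 0, "offset": [0, 0, 0], "rotation": [0, 0, 0]}, {"gripper": 0, "offset": [0, 0, 0], "rotation": [0, 0, 0]}, {"gripper": 0, "offset": [0, 0, 0], "rotation": [0, 0, 0]}, {"gripper": 0, "offset": [0, 0, 0], "rotation": [0, 0, 0]}, {"gripper": 0, "offset": [0, 0, 0], "rotation": [0, 0, 0]}, {"gripper": 0, "offset": [0, 0, 0], "rotation": [0, 0, 0]}, {"gripper": 0, "offset": [0, 0, 0], "rotation": [0, 0, 0]}, {"gripper": 0, "offset": [0, 0, 0], "rotation": [0, 0, 0]}, {"gripper": 0, "offset": [0, 0, 0], "rotation": [0, 0, 0]}, {"gripper": 0, "offset": [0, 0, 0], "rotation": [0, 0, 0]}, {"gripper": 0, "offset": [0, 0, 0], "rotation": [0, 0, 0]}, {"gripper": 0, "offset": [0, 0, 0], "rotation": [0, 0, 0]}, {"gripper": 0, "offset": [0, 0, 0], "rotation": [0, 0, 0]}, {"gripper": 0, "offset": [0, 0, 0], "rotation": [0, 0, 0]}, {"gripper": 0, "offset": [0, 0, 0], "rotation": [0, 0, 0]}, {"gripper": 0, "offset": [0, 0, 0], "rotation": [0, 0, 0]}])

```text
clock: 23.3
position: [0.6224, 0.2284, 0.0722]
ee_rot: [0.707, 0.707, 0.002, 0.0]
ft_force: [-1.6, 2.7, 14.9]
grip_width: 0.001
grasp_force: 7.3
```

>>> jog_arm(deltas=[{"gripper": 0, "offset": [0, 0, -0.006], "rotation": [0, 0, 0]}, {"gripper": 0, "offset": [0, 0, -0.01], "rotation": [0, 0, 0]}, {"gripper": 0, "offset": [0, 0, -0.015], "rotation": [0, 0, 0]}, {"gripper": 0, "offset": [0, 0, -0.03], "rotation": [0, 0, 0]}, {"gripper": 0, "offset": [0, 0, -0.03], "rotation": [0, 0, 0]}, {"gripper": 0, "offset": [0, 0, -0.03], "rotation": [0, 0, 0]}, {"gripper": 0, "offset": [0, 0, 0], "rotation": [0, 0, 0]}, {"gripper": 0, "offset": [0, 0, 0], "rotation": [0, 0, 0]}, {"gripper": 0, "offset": [0, 0, 0], "rotation": [0, 0, 0]}, {"gripper": 0, "offset": [0, 0, 0], "rotation": [0, 0, 0]}])

```text
clock: 24.3
position: [0.6209, 0.2266, 0.1898]
ee_rot: [0.707, 0.707, -0.001, -0.0]
ft_force: [-0.1, 0.7, -0.1]
grip_width: 0.0
grasp_force: 0.0
```

```bash
python3 g.py 7 && python3 - <<'E'
from h import *
for n,s in(('scene','s9'),('side','d9')):
    a=cv2.imread(f'pics/{s}.png');b=cv2.imread('pics/'+('g7' if n=='scene' else 'gs7')+'.png')
    u,v=np.round(proj(n,[.571,.108,.025])).astype(int);t=a[v-9:v+10,u-9:u+10];m=cv2.matchTemplate(b[v-15:v+16,u-15:u+16],t,5);print(n,cv2.minMaxLoc(m)[1],np.array(cv2.minMaxLoc(m)[3])-6)
E
```

```text
24.3 [0.6208653  0.22661552 0.18976997] [-0.08304689  0.72538925 -0.12486976] [ 7.07114208e-01  7.07098366e-01 -1.10764719e-03 -4.12838887e-04]
lever n 186 x 174 216 slope 0.091 ymean left 177.4
needle d -2.44 3.21 16.5
scene 0.4857340455055237 [0 0]
side 0.8239926099777222 [1 6]
```

The lever is back up. I'll go back to the earlier viewing pose and compare the bush directly.

>>> jog_arm(deltas=[{"gripper": 0, "offset": [-0.04, -0.01, 0], "rotation": [0, 0, 0]}, {"gripper": 0, "offset": [-0.045, -0.01, 0], "rotation": [0, 0, 0]}, {"gripper": 0, "offset": [-0.045, -0.01, 0], "rotation": [0, 0, 0]}, {"gripper": 0, "offset": [-0.045, -0.01, 0.01], "rotation": [0, 0, 0]}, {"gripper": 0, "offset": [-0.028, -0.0095, 0.016], "rotation": [0, 0, 0]}, {"gripper": 0, "offset": [0, 0, 0], "rotation": [0, 0, 0]}, {"gripper": 0, "offset": [0, 0, 0], "rotation": [0, 0, 0]}, {"gripper": 0, "offset": [0, 0, 0], "rotation": [0, 0, 0]}, {"gripper": 0, "offset": [0, 0, 0], "rotation": [0, 0, 0]}])

```text
clock: 25.3
position: [0.5724, 0.0256, 0.1654]
ee_rot: [0.706, 0.708, 0.0, 0.0]
ft_force: [-0.5, -0.9, 0.5]
grip_width: -0.001
grasp_force: 0.0
```

```bash
python3 - <<'E'
from h import *
w,o=snap('wrist','w11');print(o['clock'],o['position'])
a=cv2.imread('pics/w9.png')
for nm,(u,v),h in(('bush',(274,95),26),('plate/vee',(330,95),20)):
    t=a[v-h:v+h+1,u-h:u+h+1];m=cv2.matchTemplate(w[v-h-15:v+h+16,u-h-15:u+h+16],t,5);q=cv2.minMaxLoc(m);print(nm,q[1],np.array(q[3])-15)
for n,s,r in(('scene','s9','z1'),('side','d9','z2')):
    b,_=snap(n,r);a=cv2.imread(f'pics/{s}.png');u,v=np.round(proj(n,[.571,.108,.025])).astype(int);m=cv2.matchTemplate(b[v-15:v+16,u-15:u+16],a[v-9:v+10,u-9:u+10],5);q=cv2.minMaxLoc(m);print(n,q[1],np.array(q[3])-6)
E
```

```text
25.3 [0.57241642 0.02563151 0.16544754]
bush 0.9733980894088745 [-1  5]
plate/vee 0.9578497409820557 [-1  5]
scene 0.9985376000404358 [0 0]
side 0.9996597766876221 [0 0]
```

The bush is unmoved in all three views (the wrist-view shift matches the vee's own). The lever is up and the arm is clear.

```bash
python3 -c "
from h import *
print(workorder.hand_in())"
```

```text
the job is handed in; nothing more can be done
None
```

The job is handed in at about 25 s of the 48 s, with no verdict shown: the flanged bush stands home in the vee after about 1 s of light air and 2 s of full air, the lever is back up, and the bronze bush and spacer ring were not touched.

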